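# Refill the bearing magazine from the tilt bin

## Task

Swing the tilt-out bin fully forward from its rack, scoop the bearings out of its mouth, and push them one after another down into the spring-loaded magazine until each one has latched under the teeth. When all of them are in, turn the counter knob back to its zero stop; leave the bin swung fully home in its rack and everything else on the bench where it is.

Things in the scene. Friction and masses are not known exactly. Their poses are not given: they have to be found in the camera images.
- rack: grey rack of one tilt-out bin, 420 mm wide, fixed; origin on the table under the middle of the bin's hinge line; x points into the rack, away from the robot, y left along the hinge, z up. A clear cover plate 250 mm up roofs it from 65 to 150 mm behind the hinge line and bars access to the shut bin; side plates as high stand 203 mm either side, from 50 mm behind the hinge line backwards
- bin (a joint): tilt angle of the grey plastic bin in rad: 0 shut (floor level), 0.45 swung fully forward against its stop (floor slopes down 26 degrees towards the robot). It turns about the hinge line, top towards the robot (rack -x). Needs about 3 to 6 N at the handle, and stays where it is left
- bin_hinge (a point): middle of the bin's hinge line, 25 mm above the table; y along the hinge; fixed
- bin_handle (a point): middle of the bin's handle: straight steel bar 10 mm thick, 110 mm long, parallel to the hinge, held out from the front panel on end posts 55 mm either side. Shut, it is 45 mm in front of and 170 mm above the hinge line; the panel (front face 39 mm behind the bar's middle) is as high as the bar. Moves and turns with the bin
- bin_floor (a point): centre of the upper face of the bin's grippy rubber floor, 125 mm (x, front to back) by 380 mm (y); z is normal to the floor. Moves and turns with the bin: shut, it is 62.5 mm behind and 140 mm above the hinge line. Walls rise 28 to 30 mm above the floor on all four sides. Bearings do not slide on the tilted floor
- magazine: spring-loaded bearing magazine, fixed; origin on the table under the axis of its upright column; z up. The column is a square cage of aluminium strips, outside 48 mm, bore 3 mm wider than the bearings, mouth flared by 4 mm a side, rim 134 mm above the table. Two spring teeth reach into it from its +y and -y sides, 31 mm apart. A 10 mm thick foot plate, 100 x 200 mm, also carries the counter
- teeth (a point): point on the column's axis at the level of the teeth's undersides, 118 mm above the table. A bearing laid in the mouth rests on the teeth's slopes, its underside 8 to 11 mm above this point. Pushed down on its middle (shut fingers fit between the teeth) until its top is 2 to 4 mm below this point, it snaps under the teeth and stays, top face at this level
- counter (a joint): angle of the counter knob in rad: 0 at its zero stop, growing clockwise seen from above, up to 2.8. Turn it counter-clockwise to reset. Friction 0.06 N m
- counter_grip (a point): grip point of the counter knob: on its upright axis, 92 mm above the table, 105 mm from the column's axis on the magazine's -y side. The knob is a black bar 42 mm long, 14 mm thick, 32 mm high (top 7 mm above this point) on a disc of 44 mm; at zero the bar lies along the magazine's x with its white line on the -x side, at the white tick; it turns with the knob
- follower (a joint): how far the magazine's spring follower (black disc under the stack) is pushed down, m: 0 empty, about 0.012 with one latched bearing and 0.016 more for each further one, which goes on top of the last and pushes the whole stack down. Pushing a bearing in takes about 7 N for the first, rising to about 15 N for the fifth
- bearing0_c (a point): centre of a sealed ball bearing: steel disc with a black seal and a dark bore mark (solid, nothing fits in it), 40 mm across, 16 mm thick, 60 to 120 g; z is its axis. It starts lying flat in the bin; may be absent
- bearing1_c (a point): centre of a sealed ball bearing: steel disc with a black seal and a dark bore mark (solid, nothing fits in it), 40 mm across, 16 mm thick, 60 to 120 g; z is its axis. It starts lying flat in the bin; may be absent
- bearing2_c (a point): centre of a sealed ball bearing: steel disc with a black seal and a dark bore mark (solid, nothing fits in it), 40 mm across, 16 mm thick, 60 to 120 g; z is its axis. It starts lying flat in the bin; may be absent
- bearing3_c (a point): centre of a sealed ball bearing: steel disc with a black seal and a dark bore mark (solid, nothing fits in it), 40 mm across, 16 mm thick, 60 to 120 g; z is its axis. It starts lying flat in the bin; may be absent
- bearing4_c (a point): centre of a sealed ball bearing: steel disc with a black seal and a dark bore mark (solid, nothing fits in it), 40 mm across, 16 mm thick, 60 to 120 g; z is its axis. It starts lying flat in the bin; may be absent
- motor: vacuum-cleaner motor on its white base, 132 mm across, 158 mm high; bystander, not part of the job; origin at its underside or middle
- meter: black multimeter 150 x 78 x 34 mm; bystander, not part of the job; origin at its underside or middle
- driver: screwdriver lying on the table; bystander, not part of the job; origin at its underside or middle
- solder: steel spool 60 mm across, 46 mm high; bystander, not part of the job; origin at its underside or middle
- mug: white mug, 80 mm across, 90 mm high; bystander, not part of the job; origin at its underside or middle
- dish: empty aluminium dish 100 x 80 x 25 mm; bystander, not part of the job; origin at its underside or middle
Not all that is in view belongs to the job. What is shaped like the part that bears bearing1_c but pink is not meant.

How it is judged:
By the outcome, as a careful person would: the job done as asked, in the order asked, and still so for the second after the job is handed in, with the robot touching nothing.
Of bearing0, bearing1, bearing2, bearing3, bearing4 only 3 to 5 are there at a start; the rules pass over those that are not, and their reading is None.
At some moment in a run one of bearing0, bearing1, bearing2, bearing3, bearing4 may be knocked a few centimetres aside while the robot is not near it.
Once in a run the grip may slacken for a moment while it holds something.
It also fails if it takes over 210 s, if anything falls off the work surface, if the arm or the gripper's body presses on something with over 40 N, if the wrist force passes 120 N, or if a joint passes its speed limit or range.

## Robot

A 7-joint arm with a two-finger parallel gripper is mounted at the origin on the work surface. World frame = base frame: x ahead of the robot, y to its left, z up, the work surface at z = 0. Lengths are in m, angles in rad, forces in N, time in s.
With the tool pointing down it reaches from about 0.375 to 0.925 m from the base axis. Payload 3.1 kg.
Tool frame: the origin (TCP) lies between the finger pads; the fingertips stand 19 mm ahead of it and the grasp point (between the pads) is the TCP; z points along the fingers, y is the line along which they close (so a half turn about z gives the same grasp; the last joint's range is limited). The gripper opens to 85 mm and grips with 20 to 120 N. Pads are 22 mm wide; open, the fingers measure 114 mm over their backs; the gripper's body (76 mm by 85 mm) begins 54 mm behind the grasp point. The pads swing forward as they close: fully open they stand 13 mm farther back than shut.
Start: joints at [-1.389, 0.383, 0.044, 1.598, -0.018, 1.161, -0.05], TCP at [0.179, 0.625, 0.25] pointing down, gripper open.
Joint ranges: [-2.61, 2.61], [-0.41, 2.15], [-1.48, 1.57], [0, 2.5], [-1.57, 4.71], [0.05, 1.97], [-2.85, 2.85]. Speed limits (rad/s): [2.79, 2.79, 3.14, 3.14, 3.14, 3.14, 3.14].

## Interface

Orientations are given as a unit quaternion [x, y, z, w].
In Python, from bench import move_ptp, movel, move_j, move_gripper, pause, inverse_kinematics, read_camera, camera_params, MotionError, sign_off, look_for, tip_of, read_time_s, read_qpos, read_joint_vel, read_effort, read_eef_pos, read_tcp_rot, read_ft_force, read_ft_torque, read_finger_gap, read_grasp_force gives the robot as it stands. Calls block until the motion is done:
- move_ptp(position, orientation): joint-space move of the TCP to a pose.
- movel(position, orientation=None, speed=0.15): straight line of the TCP; orientation=None keeps the orientation; speed is the mean speed in m/s.
- move_j(angles): joint-space move.
- move_gripper(opening, effort=None): finger opening in m; effort is the grip in N (None keeps the last); returns when the fingers have stopped.
- pause(seconds).
- inverse_kinematics(position, orientation): joint angles nearest the present ones, or None.
- read_camera(name): name is "scene" or "top" or "wrist"; returns the picture (480x640x3 uint8, red, green, blue); there is no depth.
- camera_params(name): a dict with "K" (3x3 intrinsics, pixels), "dist_coeffs" ([k1, k2, p1, p2, k3] as OpenCV has them; the pictures are not rectified), "camera_from_world" (4x4, takes a point from world to camera coordinates). Camera axes: x right, y down, z forward; pixel columns grow to the right and rows downward; lengths in m; the calibration is good to about 2 mm. A picture is of the moment at which its call begins: read the wrist's pose just before it. camera_params takes no time and is no camera call; for the wrist camera it gives the pose at the moment of the call.
A pose or a line that the arm cannot do raises MotionError and nothing moves.
- sign_off(): hands the job in; it is judged then, once.
Trained networks look in the newest picture that a camera, given by its name, has taken for a name from the list of things; names that differ only in an ending like _2 or _b are one class to them, and where a whole thing is asked for, a point or a joint stands for the part that bears it (a point fixed in the world has none). Each returns a list of dicts, best first, with "confidence" (0 to 1); they miss things now and then, are a little off and sometimes report something else, mostly with a low value. They report only what shows in the picture. A call takes as long as a camera call. They do not tell look-alikes from the thing itself.
- look_for(camera, name): "at" ([column, row] in pixels, amid what is visible of it).
- tip_of(camera, name): "at" ([column, row] in pixels: a listed point, or the origin of a listed thing).
Readings, each from a call of its own:
- read_time_s(): time.
- read_qpos(): joint angles.
- read_joint_vel(): joint speeds.
- read_effort(): joint torques, N m.
- read_eef_pos(): TCP position.
- read_tcp_rot(): TCP orientation.
- read_ft_force(): force on the tool from outside, world axes, zero at the start.
- read_ft_torque(): the same for the moment, N m.
- read_finger_gap(): finger opening in m.
- read_grasp_force(): force on a finger pad.
Only numpy, scipy, OpenCV 4.12 (cv2) and the standard library are available. Lean on these libraries where they do the work, as an engineer would, in place of code of your own. Each camera call takes 0.05 s, during which the arm holds its last target. There are 200 camera calls.

## Working session

There is one attempt and no reset: what is moved stays moved. The work goes in short steps, each a Python script; the robot and the scene stay as the last script left them, time stands still between calls to the robot, and variables do not carry over. Pictures are saved under pics/ and viewed, at most 15 in all, crops included, and the job is handed in when it is done.

```bash
ls; mkdir -p pics; cat > h.py <<'E'
import numpy as np, cv2
from bench import *
from scipy.spatial.transform import Rotation as R
def save(cam,name):
    im=read_camera(cam); cv2.imwrite(f'pics/{name}.png',im[:,:,::-1]); return im
def ray(P,px):
    u=cv2.undistortPoints(np.array([[px]],float),np.array(P['K']),np.array(P['dist_coeffs']))[0,0]
    T=np.linalg.inv(np.array(P['camera_from_world'])); d=T[:3,:3]@np.array([u[0],u[1],1.]); return T[:3,3],d/np.linalg.norm(d)
def onz(P,px,z):
    o,d=ray(P,px); return o+d*(z-o[2])/d[2]
def proj(P,X):
    T=np.array(P['camera_from_world']); r,_=cv2.Rodrigues(T[:3,:3])
    return cv2.projectPoints(np.array(X,float).reshape(-1,3),r,T[:3,3],np.array(P['K']),np.array(P['dist_coeffs']))[0][:,0]
E
python3 - <<'E'
from h import *
np.set_printoptions(precision=3,suppress=True)
for c in ['scene','top']:
    save(c,c+'0'); P=camera_params(c); print(c,np.linalg.inv(P['camera_from_world'])[:3,3],P['K'][0])
    for n in ['rack','bin_hinge','bin_handle','bin_floor','magazine','teeth','counter_grip','bearing0_c','motor','mug']:
        print(n,[(np.round(d['at']).tolist(),round(d['confidence'],2)) for d in tip_of(c,n)][:7])
print(read_time_s(),read_eef_pos(),read_tcp_rot())
E
```

```text
pics
scene [ 1.296 -0.196  0.877] [469.235   0.    320.578]
rack [([432.0, 300.0], 0.73), ([451.0, 270.0], 0.25)]
bin_hinge [([431.0, 293.0], 0.94), ([222.0, 281.0], 0.21)]
bin_handle [([438.0, 224.0], 0.88)]
bin_floor [([451.0, 272.0], 0.6)]
magazine [([265.0, 297.0], 0.96)]
teeth [([265.0, 262.0], 0.71)]
counter_grip [([224.0, 282.0], 0.63)]
bearing0_c []
motor [([134.0, 301.0], 0.87), ([208.0, 234.0], 0.6)]
mug [([196.0, 369.0], 0.81), ([265.0, 262.0], 0.73), ([434.0, 293.0], 0.66)]
top [ 0.299 -0.043  1.161] [487.359   0.    332.039]
rack [([233.0, 209.0], 0.61), ([276.0, 300.0], 0.38)]
bin_hinge [([231.0, 205.0], 0.95), ([231.0, 210.0], 0.2)]
bin_handle [([210.0, 207.0], 0.67)]
bin_floor []
magazine [([390.0, 241.0], 0.94)]
teeth [([397.0, 228.0], 0.96), ([443.0, 221.0], 0.69)]
counter_grip [([446.0, 221.0], 0.68)]
bearing0_c [([282.0, 162.0], 0.76)]
motor [([522.0, 250.0], 0.73)]
mug [([456.0, 168.0], 0.66), ([280.0, 165.0], 0.64)]
1.1 [0.179 0.625 0.25 ] [ 0.139  0.99  -0.    -0.   ]
```

View pics/scene0.png

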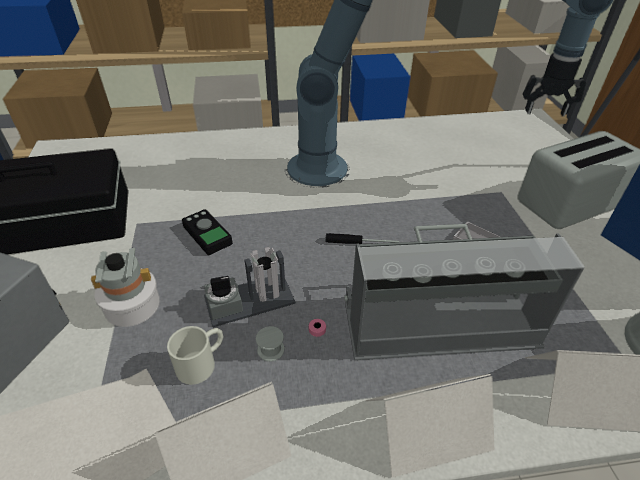

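View pics/top0.png

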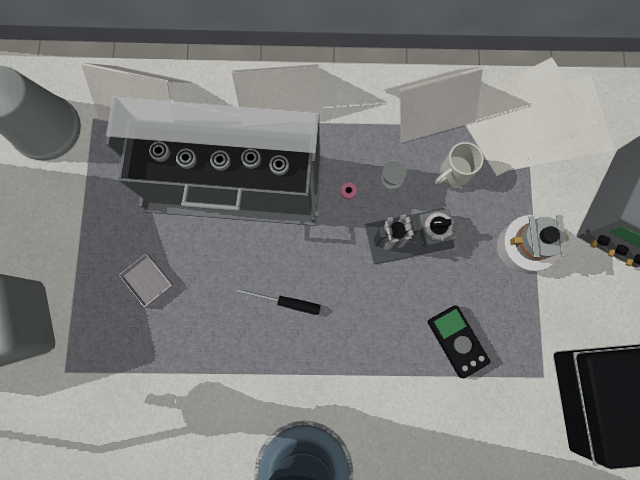

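Five bearings lie in the bin, at top-view pixels (159,150), (186,157), (220,159), (251,157) and (280,163). The pink ring at (348,190) is the decoy. The magazine column is at (398,229) and the knob at (440,224). Next I'll triangulate.

```bash
cat >> h.py <<'E'
def tri(obs):
    A=np.zeros((3,3));b=np.zeros(3)
    for P,px in obs:
        o,d=ray(P,px); M=np.eye(3)-np.outer(d,d); A+=M; b+=M@o
    X=np.linalg.solve(A,b); return X,[np.round(proj(P,X)[0]-px,1).tolist() for P,px in obs]
E
python3 - <<'E'
from h import *
np.set_printoptions(precision=4,suppress=True)
S=camera_params('scene');T=camera_params('top')
for n,a,b in [('hinge',(431,293),(231,205)),('handle',(438,224),(210,207)),('mag',(265,297),(390,241)),('teeth',(265,262),(397,228)),('cgrip',(224,282),(446,221))]:
    print(n,*tri([(S,a),(T,b)]))
print('handle ends',onz(T,(183,206),.195),onz(T,(240,208),.195))
print('rack base front',onz(T,(143,211),.0),onz(T,(318,221),.0))
print('foot',[onz(T,p,.01)[:2] for p in [(366,222),(374,263),(455,247)]])
for p in [(159,150),(186,157),(220,159),(251,157),(280,163)]: print('b',onz(T,p,.18))
im=cv2.imread('pics/top0.png'); cv2.imwrite('pics/crop0.png',np.vstack([cv2.resize(im[90:230,100:330],None,fx=3,fy=3,interpolation=cv2.INTER_CUBIC)[:,:690]]))
cv2.imwrite('pics/crop1.png',cv2.resize(im[190:280,350:480],None,fx=6,fy=6,interpolation=cv2.INTER_CUBIC))
E
```

```text
hinge [0.6021 0.1859 0.028 ] [[-0.2, 0.0], [-0.2, -0.1]]
handle [0.5507 0.1915 0.2007] [[0.6, -0.1], [0.6, 0.2]]
mag [ 0.5263 -0.2031 -0.0099] [[1.4, 0.1], [1.4, 0.1]]
teeth [ 0.5314 -0.1984  0.1167] [[-0.1, -0.0], [-0.1, -0.0]]
cgrip [ 0.5548 -0.3029  0.0931] [[-4.4, -0.5], [-4.4, -0.3]]
handle ends [0.5538 0.2489 0.195 ] [0.5513 0.1332 0.195 ]
rack base front [0.5912 0.4036 0.    ] [ 0.5722 -0.0227  0.    ]
foot [array([ 0.5689, -0.1393]), array([ 0.4687, -0.1582]), array([ 0.5101, -0.3535])]
b [0.6787 0.3116 0.18  ]
b [0.6642 0.2541 0.18  ]
b [0.661  0.1826 0.18  ]
b [0.6666 0.1177 0.18  ]
b [0.6543 0.0562 0.18  ]
```

View pics/crop1.png

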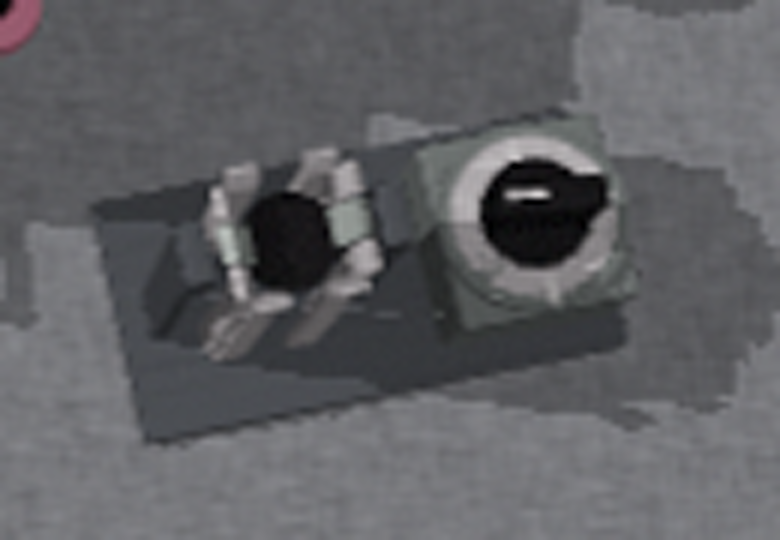

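View pics/crop0.png

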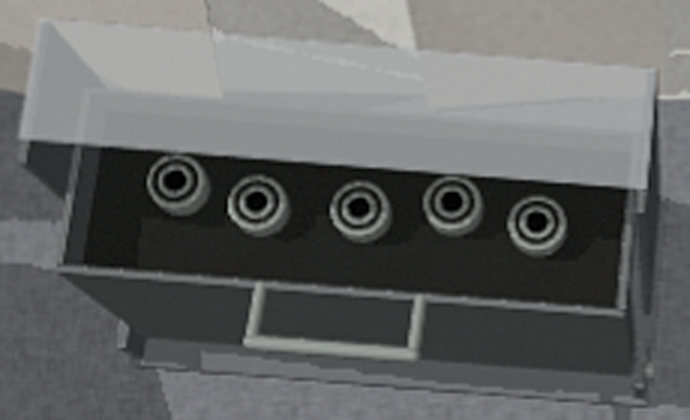

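```bash
cat >> h.py <<'E'
def ori(z,y):
    z=np.array(z,float);z/=np.linalg.norm(z);y=np.array(y,float);y-=z*(y@z);y/=np.linalg.norm(y)
    return R.from_matrix(np.c_[np.cross(y,z),y,z]).as_quat()
def best(p,z,y):
    c=[]
    for s in (1,-1):
        q=ori(z,s*np.array(y)); j=inverse_kinematics(p,q)
        if j is not None: c.append((np.abs(np.array(j)-read_qpos()).max(),s,q,np.array(j)))
    return sorted(c,key=lambda t:t[0])
E
python3 - <<'E'
from h import *
np.set_printoptions(precision=4,suppress=True)
T=camera_params('top')
f=lambda x,y:(100+x/3,90+y/3)
for a,b,z in [((62,268),(628,312),.195),((20,140),(640,188),.25),((245,345),(418,355),.195)]:
    A,B=onz(T,f(*a),z),onz(T,f(*b),z); d=A-B; print(A,B,np.arctan2(-d[0],d[1]))
yaw=0.205
for nm,p,psi in [('h',[.53,.19,.42],-.03),('m',[.5,-.2,.36],.205)]:
    cx=[np.cos(psi),np.sin(psi),0]
    for t in best(p,[0,0,-1],cx): print(nm,t[1],t[3])
def go(p,psi,name):
    t=best(p,[0,0,-1],[np.cos(psi),np.sin(psi),0])[0]; move_ptp(p,t[2]); 
    P=camera_params('wrist'); save('wrist',name)
    np.save(f'pics/{name}.npy',P,allow_pickle=True); return P
movel([.179,.6,.42],speed=.3)
P=go([.53,.19,.42],-.03,'w_h')
print(np.linalg.inv(P['camera_from_world']))
for n in ['bin_handle','bin_hinge','bearing0_c']: print(n,[(np.round(d['at']).tolist(),round(d['confidence'],2)) for d in tip_of('wrist',n)])
P=go([.46,-.22,.36],.205,'w_m')
for n in ['teeth','counter_grip','magazine']: 
    for d in tip_of('wrist',n): print(n,d['at'],d['confidence'],onz(P,d['at'],{'t':.118,'c':.092,'m':0}[n[0]]))
print(read_time_s(),read_qpos())
E
```

```text
[0.6082 0.3793 0.195 ] [ 0.583  -0.0074  0.195 ] -0.06510488340823348
[0.6773 0.39   0.25  ] [ 0.6513 -0.0157  0.25  ] -0.06400507228122003
[0.5559 0.2517 0.195 ] [0.5506 0.1345 0.195 ] -0.044954333875834085
h 1 [-0.9744  0.1209  0.6201  1.6013 -0.0707  1.442  -0.3786]
h -1 [-0.7023  0.1147  0.3153  1.5899 -0.0358  1.4426  2.7272]
m 1 [-1.466  -0.3457  1.5598  1.768   0.3517  1.3891  0.2319]
m -1 [-0.8965  0.2673  1.4212  1.7673 -0.2715  1.3418 -2.3542]
[[ 0.9996 -0.0256 -0.0086  0.5332]
 [-0.027  -0.9465 -0.3215  0.2762]
 [ 0.0001  0.3216 -0.9469  0.5424]
 [ 0.      0.      0.      1.    ]]
bin_handle [([348.0, 206.0], 0.88)]
bin_hinge [([367.0, 180.0], 0.95)]
bearing0_c [([422.0, 302.0], 0.96)]
teeth [385.9, 201.4] 0.62 [ 0.5319 -0.2033  0.118 ]
counter_grip [380.7, 273.5] 0.72 [ 0.5566 -0.3009  0.092 ]
magazine [371.7, 181.2] 0.82 [ 0.5319 -0.2002  0.    ]
5.725 [-0.8161 -0.0057  1.2012  1.8264  0.006   1.3171  0.591 ]
```

View pics/w_m.png

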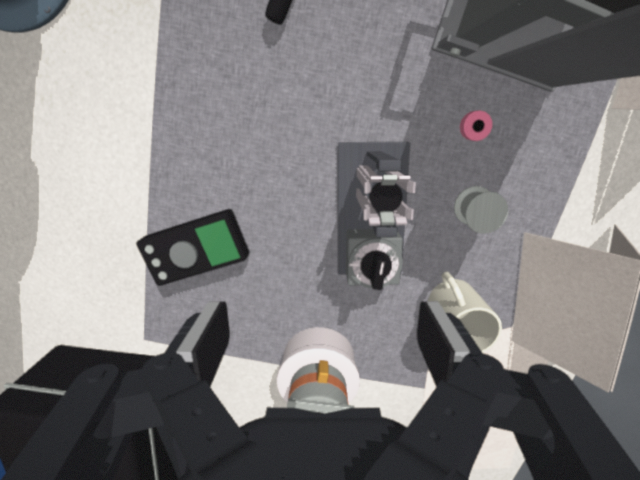

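View pics/w_h.png

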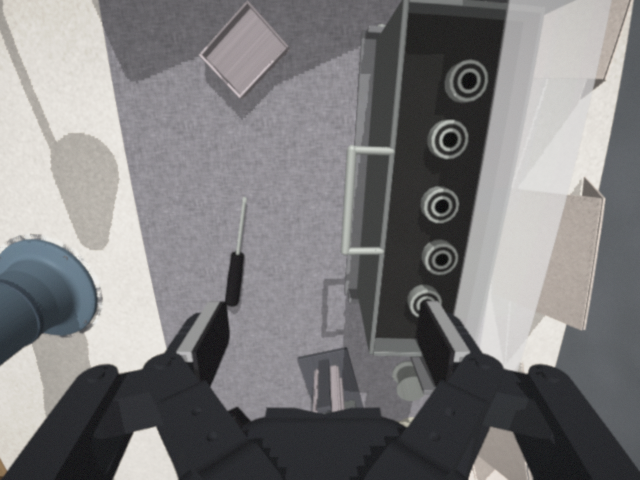

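```bash
cat >> h.py <<'E'
psi=-.065; XR=np.array([np.cos(psi),np.sin(psi),0]); YR=np.array([-np.sin(psi),np.cos(psi),0]); ZR=np.array([0,0,1.])
def rot(th): return R.from_rotvec(-th*YR)
E
python3 - <<'E'
from h import *
np.set_printoptions(precision=4,suppress=True)
P=np.load('pics/w_h.npy',allow_pickle=True).item()
T=camera_params('top')
a,b=onz(P,(350,149),.195),onz(P,(346,252),.195); print(a,b,(a+b)/2,onz(P,(348,206),.195),onz(P,(367,180),.025))
h=((a+b)/2+np.array([.5533,.1931,.195]))/2; h[2]=.195
print('handle',h)
move_gripper(.032,30)
q0=best([h[0],h[1],.3],[0,0,-1],XR)[0][2]
move_ptp([h[0],h[1],.30],q0); print(read_qpos())
movel([h[0],h[1],.195],speed=.12); print(read_ft_force())
move_gripper(0.0,30); print('gap',read_finger_gap(),read_grasp_force(),read_ft_force())
H=h+.045*XR; H[2]=.025
r=h-H
for th in np.linspace(0,.46,8)[1:]:
    p=H+rot(th).apply(r); q=(rot(th)*R.from_quat(q0)).as_quat()
    movel(p,q,speed=.08); print(round(th,3),read_ft_force(),read_finger_gap())
print(read_time_s(),read_qpos(),read_eef_pos(),H)
E
```

```text
[0.5601 0.2508 0.195 ] [0.5554 0.139  0.195 ] [0.5578 0.1949 0.195 ] [0.5578 0.1916 0.195 ] [0.5995 0.1908 0.025 ]
handle [0.5555 0.194  0.195 ]
[-1.193   0.3271  0.9727  1.7286 -0.2845  1.2363 -0.2186]
[-0.0849 -0.425   0.6095]
gap 0.008654048269373276 29.333949387073517 [-2.1472 -0.8756  3.9784]
0.066 [-1.5729 -0.4525  5.6715] 0.008804407737325399
0.131 [-2.9865  0.0457  6.5121] 0.009087022199741154
0.197 [-3.3837 -0.7917  8.3735] 0.008758208399831042
0.263 [-7.0006 -0.3745  8.2071] 0.008841563013607208
0.329 [-5.3358 -0.2394  6.8522] 0.008501587696366454
0.394 [-7.2628  0.5678  3.9981] 0.008836389813924928
0.46 [ 6.6     0.1571 -5.2022] 0.009033604021339087
11.2583 [-1.8308  0.2535  1.3208  2.3     0.0545  0.3938 -0.6774] [0.4868 0.1989 0.1586] [0.6004 0.1911 0.025 ]
```

```bash
cat >> h.py <<'E'
H=np.array([.6004,.1911,.025]); TH=.45
NF=rot(TH).apply(ZR); XF=rot(TH).apply(XR); FC=H+rot(TH).apply(.0625*XR+.140*ZR)
def onplane(P,px,h):
    o,d=ray(P,px); c=FC+h*NF; return o+d*((c-o)@NF)/(d@NF)
def loc(X): v=X-FC; return np.array([v@XF,v@YR,v@NF])
def dets(cam,name,minc=.3):
    out=[]
    for f in (tip_of,look_for):
        out.append([(d['at'],d['confidence']) for d in f(cam,name) if d['confidence']>minc])
    return out
E
python3 - <<'E'
from h import *
np.set_printoptions(precision=4,suppress=True)
print(FC,loc(FC))
move_gripper(.035)
q=R.from_quat(read_tcp_rot()); z=q.as_matrix()[:,2]
movel(np.array(read_eef_pos())-.1*z,speed=.2)
move_j([-.45,.2,0,1.7,0,1.24,-1.5]); print(read_eef_pos(),R.from_quat(read_tcp_rot()).as_matrix())
P=camera_params('wrist');save('wrist','w_b'); np.save('pics/w_b.npy',P,allow_pickle=True)
for D in dets('wrist','bearing0_c'): 
    for a,c in D: print(np.round(a),round(c,2),loc(onplane(P,a,.008)))
T=camera_params('top');save('top','top1')
for D in dets('top','bearing0_c'): 
    for a,c in D: print('top',np.round(a),round(c,2),loc(onplane(T,a,.008)))
print(read_time_s())
E
```

```text
[0.5958 0.1914 0.1782] [0. 0. 0.]Traceback (most recent call last):
  File "<stdin>", line 6, in <module>
bench.MotionError: the arm cannot follow that straight line within its joint ranges
```

```bash
cat > s.py <<'E'
from h import *
np.set_printoptions(precision=4,suppress=True)
q=R.from_quat(read_tcp_rot()); z=q.as_matrix()[:,2]
p0=np.array(read_eef_pos())
for L in (.06,.045,.035,.025):
    try: movel(p0-L*z,speed=.15); print('ret',L); break
    except MotionError as e: print(L,e)
E
python3 s.py && python3 - <<'E'
from h import *
np.set_printoptions(precision=4,suppress=True)
p=np.array(read_eef_pos()); print(p,read_qpos())
movel(p+[0,0,.15],ori([0,0,-1],XR),speed=.2) if inverse_kinematics(p+[0,0,.15],ori([0,0,-1],XR)) is not None else print('no')
print(read_eef_pos(),read_qpos())
E
```

```text
0.06 the arm cannot follow that straight line within its joint ranges
0.045 the arm cannot follow that straight line within its joint ranges
0.035 the arm cannot follow that straight line within its joint ranges
ret 0.025
[0.4735 0.1998 0.1795] [-2.0874  0.1949  1.5602  2.3055  0.1543  0.4601 -0.7544]Traceback (most recent call last):
  File "<stdin>", line 4, in <module>
bench.MotionError: the arm cannot follow that straight line within its joint ranges
```

```bash
python3 - <<'E'
from h import *
np.set_printoptions(precision=3,suppress=True)
p=np.array(read_eef_pos()); R0=R.from_quat(read_tcp_rot())
for dz in (.03,.06,.1):
  for dx in (-.03,0,.03):
    for th in (0,.15,.3,.45):
        q=(R.from_rotvec(th*YR)*R0).as_quat(); j=inverse_kinematics(p+[dx,0,dz],q)
        if j is not None: print(dz,dx,th,np.array(j))
E
```

```text
0.03 -0.03 0 [-1.646 -0.183  0.9    2.323  0.735  0.731 -1.305]
0.03 -0.03 0.15 [-1.802 -0.168  1.131  2.242  0.506  0.796 -1.05 ]
0.03 -0.03 0.3 [-2.099 -0.168  1.497  2.158  0.34   0.895 -0.857]
0.03 -0.03 0.45 [-1.567  0.205  1.175  2.067 -0.222  0.996 -0.344]
0.03 0 0 [-1.769 -0.128  1.093  2.276  0.687  0.68  -1.213]
0.03 0 0.15 [-2.131 -0.348  1.422  2.192  0.734  0.894 -1.184]
0.03 0 0.3 [-1.617  0.161  1.184  2.098 -0.097  0.844 -0.453]
0.03 0 0.45 [-1.486  0.317  1.171  2.007 -0.34   1.025 -0.219]
0.03 0.03 0 [-2.045  0.15   1.548  2.227  0.195  0.532 -0.741]
0.03 0.03 0.15 [-1.776  0.229  1.362  2.135 -0.117  0.688 -0.434]
0.03 0.03 0.3 [-1.585  0.331  1.264  2.04  -0.33   0.873 -0.227]
0.03 0.03 0.45 [-1.274  0.318  0.962  1.94  -0.302  1.026 -0.243]
0.06 -0.03 0 [-1.799 -0.336  0.98   2.294  0.839  0.898 -1.365]
0.06 -0.03 0.15 [-1.719 -0.223  1.014  2.208  0.526  0.887 -1.063]
0.06 -0.03 0.3 [-2.024 -0.321  1.327  2.126  0.496  1.028 -1.   ]
0.06 -0.03 0.45 [-2.2   -0.38   1.528  2.04   0.425  1.146 -0.92 ]
0.06 0 0 [-1.816 -0.256  1.078  2.246  0.777  0.823 -1.267]
0.06
[... 503 characters left out ...]
2 ]
0.1 -0.03 0.15 [-1.532 -0.231  0.816  2.156  0.47   0.967 -1.01 ]
0.1 -0.03 0.3 [-1.758 -0.215  1.103  2.076  0.339  1.065 -0.868]
0.1 -0.03 0.45 [-1.62   0.008  1.14   1.99  -0.004  1.139 -0.543]
0.1 0 0 [-1.733 -0.31   0.956  2.198  0.755  0.929 -1.231]
0.1 0 0.15 [-1.677 -0.198  1.012  2.11   0.46   0.946 -0.955]
0.1 0 0.3 [-2.071 -0.379  1.353  2.024  0.534  1.137 -0.991]
0.1 0 0.45 [-1.54   0.149  1.164  1.932 -0.147  1.145 -0.385]
0.1 0.03 0 [-1.697 -0.202  1.013  2.149  0.65   0.844 -1.105]
0.1 0.03 0.15 [-1.962 -0.243  1.308  2.06   0.533  0.963 -0.967]
0.1 0.03 0.3 [-2.183 -0.338  1.523  1.968  0.495  1.111 -0.912]
0.1 0.03 0.45 [-1.454  0.269  1.166  1.871 -0.266  1.166 -0.261]
```

```bash
python3 - <<'E'
from h import *
np.set_printoptions(precision=4,suppress=True)
p=np.array(read_eef_pos())
move_ptp(p+[-.03,0,.06],read_tcp_rot()); print(read_ft_force())
move_j([-.45,.1,0,1.7,0,1.34,-1.5]); print(read_eef_pos(),R.from_quat(read_tcp_rot()).as_matrix())
P=camera_params('wrist');save('wrist','w_b'); np.save('pics/w_b.npy',P,allow_pickle=True)
for D in dets('wrist','bearing0_c'): 
    for a,c in D: print(np.round(a),round(c,2),loc(onplane(P,a,.008)))
T=camera_params('top');save('top','top1')
for D in dets('top','bearing0_c'): 
    for a,c in D: print('top',np.round(a),round(c,2),loc(onplane(T,a,.008)))
print(read_time_s())
E
```

```text
[ 0.5422 -1.0113 -0.4288]
[0.5063 0.1992 0.368 ] [[ 0.867   0.4983 -0.0014]
 [ 0.4983 -0.867  -0.0006]
 [-0.0015 -0.0002 -1.    ]]
[466. 231.] 0.64 [-0.0241 -0.127   0.008 ]
[465. 228.] 0.81 [-0.0219 -0.124   0.008 ]
[378. 131.] 0.72 [0.0066 0.0053 0.008 ]
top [276. 205.] 0.77 [-0.0228 -0.131   0.008 ]
top [393. 175.] 0.59 [ 0.058  -0.3669  0.008 ]
top [206. 245.] 0.37 [-0.1205  0.0149  0.008 ]
top [275. 299.] 0.36 [-0.2312 -0.1374  0.008 ]
top [274. 204.] 0.85 [-0.0215 -0.1263  0.008 ]
14.3833
```

View pics/w_b.png

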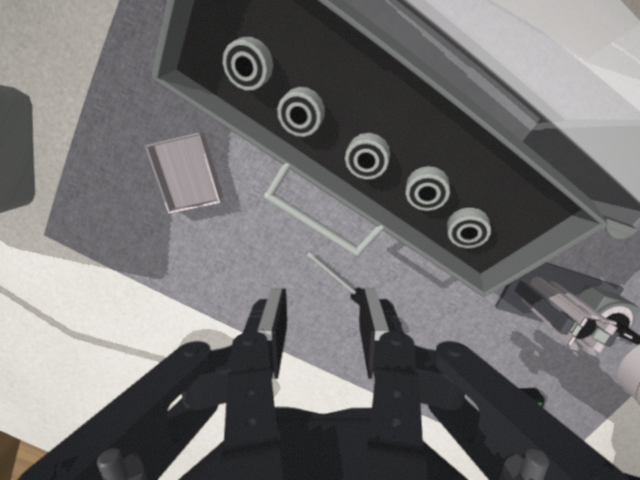

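```bash
python3 - <<'E'
from h import *
np.set_printoptions(precision=4,suppress=True)
P=np.load('pics/w_b.npy',allow_pickle=True).item();T=camera_params('top')
im=cv2.imread('pics/w_b.png',0)
c=cv2.HoughCircles(cv2.medianBlur(im,3),cv2.HOUGH_GRADIENT,1.5,35,param1=120,param2=35,minRadius=17,maxRadius=30)
print([[x,loc(onplane(P,x[:2],.014))] for x in c[0] if x[1]<270] if c is not None else None)
L=[]
for a in [(246,64),(299,113),(367,158),(428,191),(469,231)]:
    X=onplane(P,a,.016); l=loc(X);L.append(l); print(a,l,X)
for l in L:
    g=FC+XF*l[0]+YR*l[1]+NF*.021
    for up in (0,.06):
        for y in (XF,YR):
            print([ (t[1],t[3]) for t in best(g+up*NF,-NF,y)])
E
```

```text
[[array([426.75, 186.75,  20.45], dtype=float32), array([-0.007, -0.061,  0.014])], [array([248.25,  62.25,  25.7 ], dtype=float32), array([-0.0072,  0.127 ,  0.014 ])], [array([299.25, 114.75,  20.9 ], dtype=float32), array([-0.0206,  0.0699,  0.014 ])], [array([365.25 , 161.25 ,  17.525], dtype=float32), array([-0.0214, -0.0016,  0.014 ])], [array([468.75, 225.75,  20.15], dtype=float32), array([-0.0144, -0.1204,  0.014 ])]]
(246, 64) [-0.0087  0.1276  0.016 ] [0.5893 0.3197 0.1889]
(299, 113) [-0.0183  0.0707  0.016 ] [0.577  0.2635 0.1847]
(367, 158) [-0.0168 -0.0006  0.016 ] [0.5738 0.1922 0.1854]
(428, 191) [-0.0088 -0.0641  0.016 ] [0.5768 0.1284 0.1888]
(469, 231) [-0.0177 -0.124   0.016 ] [0.5649 0.0692 0.185 ]
[(1, array([-0.625 ,  0.3165, -0.0858,  1.888 ,  0.5488,  0.6779, -1.1546])), (-1, array([ 0.2579,  0.67  , -1.2434,  1.8497,  1.1955,  1.0775,  1.6195]))]
[(-1, array([-0.7225,  0.3133,  0.0277,  1.8929,  0.4962,  0.6611, -2.6866])), (1, array([-0.469 ,  0.3289, -0.268 ,  1.8803,  0.6321,  0.7083,  0.3572]))]
[(1, array([-0.617 ,  0.2191, -0.1294,  1.8881,  0.5054,  
[... 2049 characters left out ...]
(1, array([-0.3296,  0.021 , -0.087 ,  2.1124,  0.3504,  0.6332,  0.8452]))]
[(1, array([-0.3184,  0.0958,  0.047 ,  2.1743,  0.3171,  0.4642, -0.5926])), (-1, array([ 0.8474,  0.2988, -1.2144,  2.1303,  0.8118,  0.6135,  2.1737]))]
[(-1, array([-0.3425,  0.0951,  0.0722,  2.1754,  0.3118,  0.4633, -2.1588])), (1, array([-0.2242,  0.0991, -0.0512,  2.1701,  0.3383,  0.4679,  0.9601]))]
[(1, array([-0.3486, -0.035 ,  0.0533,  2.1768,  0.281 ,  0.5934, -0.5612])), (-1, array([-1.394 , -0.1689,  1.0527,  2.2106,  0.5249,  0.6518,  2.397 ]))]
[(-1, array([-0.3244, -0.0338,  0.0295,  2.1758,  0.2793,  0.5931, -2.1306])), (1, array([-0.3101, -0.0332,  0.0154,  2.1752,  0.2784,  0.593 ,  1.0118]))]
```

```bash
python3 - <<'E'
from h import *
np.set_printoptions(precision=1,suppress=True)
P=np.load('pics/w_b.npy',allow_pickle=True).item()
hd=H+rot(TH).apply(-.045*XR+.170*ZR)
print(proj(P,[hd+.055*YR,hd-.055*YR]))
X=[FC+XF*-.0625+YR*s*.19+NF*.03 for s in (1,-1)]+[FC+XF*-.0625+YR*s*.19 for s in (1,-1)]
q=proj(P,X);print(q)
im=cv2.imread('pics/w_b.png')
def dot(X,c):
    for u in proj(P,X): cv2.drawMarker(im,tuple(int(round(v)) for v in u),c,cv2.MARKER_CROSS,9,1)
dot(X,(0,0,255)); dot([hd+.055*YR,hd-.055*YR],(0,255,0)); dot([FC+XF*.0625+YR*s*.19+NF*h for s in (1,-1) for h in (0,.03)],(255,255,0))
cv2.imwrite('pics/ov.png',cv2.resize(im[0:320,130:],None,fx=1.56,fy=1.56))
E
```

```text
[[268.3 198. ]
 [356.9 253.9]]
[[156.3  81.6]
 [483.2 296. ]
 [175.7  72.3]
 [480.3 275.8]]
```

View pics/ov.png

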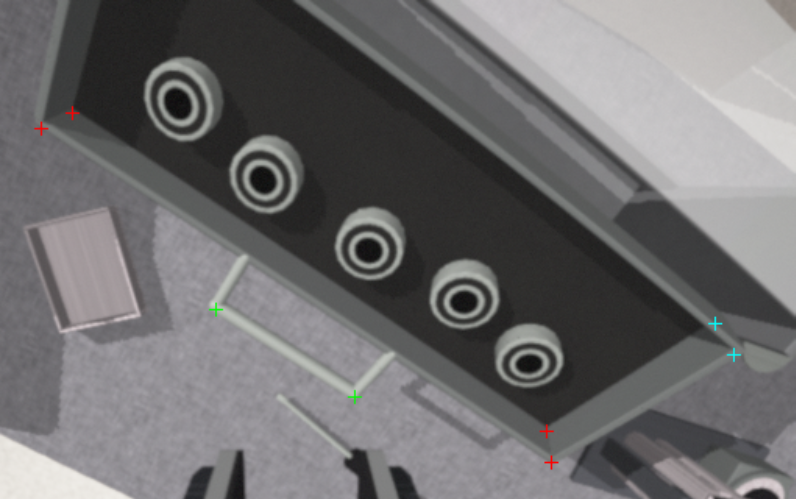

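```bash
cat >> h.py <<'E'
MY=.205; XM=np.array([np.cos(MY),np.sin(MY),0]); YM=np.array([-np.sin(MY),np.cos(MY),0])
HOME=[-.45,.1,0,1.7,0,1.34,-1.5]
QG=ori(-NF,XF)
def pick(lx,ly,h=.021,op=.050):
    g=FC+XF*lx+YR*ly
    move_gripper(op,40)
    move_ptp(g+NF*.09,QG); movel(g+NF*h,QG,speed=.12); f0=np.array(read_ft_force())
    move_gripper(0,40); gap=read_finger_gap()
    print('pick gap',round(gap,4),'grip',round(read_grasp_force(),1),'f',np.round(f0,1),np.round(read_ft_force(),1))
    movel(g+NF*.09,QG,speed=.15); print('lifted gap',round(read_finger_gap(),4),'t',read_time_s()); return gap
E
python3 - <<'E'
from h import *
np.set_printoptions(precision=4,suppress=True)
pick(-.019,-.124)
p=np.array([.532,-.200,.27])
for t in best(p,[0,0,-1],XM): print(t[1],t[3])
t=best(p,[0,0,-1],XM)[0]
move_ptp(p,t[2]); print(read_qpos(),read_finger_gap(),read_ft_force())
P=camera_params('wrist'); save('wrist','w_p1'); np.save('pics/w_p1.npy',P,allow_pickle=True)
for n,z in [('teeth',.118),('counter_grip',.092)]:
    for d in tip_of('wrist',n): print(n,np.round(d['at']),d['confidence'],onz(P,d['at'],z))
print(read_time_s())
E
```

```text
pick gap 0.0384 grip 40.2 f [ 0.3 -0.4  0.1] [-2.   0.2  2.3]
lifted gap 0.0381 t 17.1667
1 [-0.1359  0.2235  0.4876  1.7962 -0.114   1.1496  0.5931]
-1 [ 0.028   0.2136  0.2968  1.7888 -0.068   1.1491 -2.5903]
[-0.1364  0.2248  0.4856  1.7976 -0.1145  1.1491  0.5922] 0.037949070687470214 [ 0.0902  0.9479 -0.9511]
teeth [321. 225.] 0.86 [ 0.5315 -0.1975  0.118 ]
18.3833
```

View pics/w_p1.png

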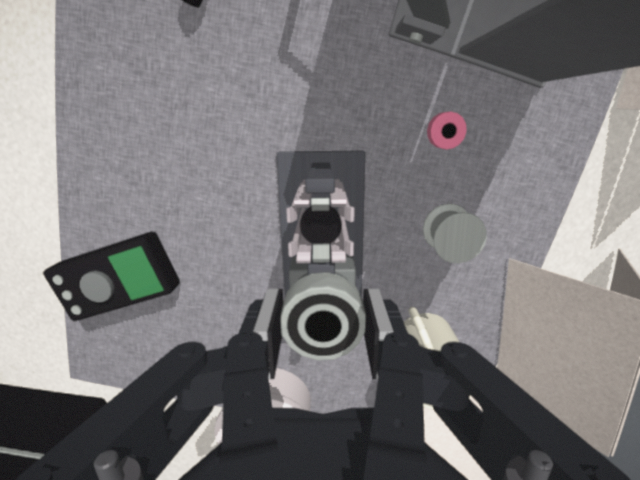

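```bash
python3 - <<'E'
from h import *
np.set_printoptions(precision=4,suppress=True)
P=np.load('pics/w_p1.npy',allow_pickle=True).item()
e=np.array(read_eef_pos())
for z in (.260,.265,.27): 
    b=onz(P,(322,325),z); print(z,b,'tool offs mag frame',(b-e)@XM,(b-e)@YM)
print(onz(P,(321,226),.118))
print(proj(P,[e,e+[0,0,-.005],e-[0,0,.019]]))
E
```

```text
0.26 [ 0.5341 -0.2022  0.26  ] tool offs mag frame 0.0010248045095854318 -0.004853161991426587
0.265 [ 0.5334 -0.1989  0.265 ] tool offs mag frame 0.0010432974981219904 -0.0015252496739320343
0.27 [ 0.5328 -0.1956  0.27  ] tool offs mag frame 0.0010617904866585433 0.001802662643562491
[ 0.532  -0.1985  0.118 ]
[[319.5232 327.5673]
 [319.6382 321.0354]
 [319.925  304.757 ]]
```

```bash
cat >> h.py <<'E'
COL=np.array([.5312,-.1982,0])
QM=ori([0,0,-1],XM)
def place(zrel=.151,zpush=.1335,off=(0,0)):
    c=COL+XM*off[0]+YM*off[1]
    e=np.array(read_eef_pos())
    movel(c+[0,0,.20],QM,speed=.2); movel(c+[0,0,zrel],QM,speed=.08)
    print('at mouth gap',round(read_finger_gap(),4),'f',np.round(read_ft_force(),1))
    move_gripper(.056,40); movel(c+[0,0,.2],QM,speed=.2); move_gripper(0,40)
    push(zpush,c)
def push(zpush=.1335,c=COL):
    movel(c+[0,0,.170],QM,speed=.15)
    for z in np.r_[.155,.145,.140,zpush]:
        movel(c+[0,0,z],QM,speed=.06); print(round(z,4),'f',np.round(read_ft_force(),1),np.round(read_eef_pos(),4)[2])
    movel(c+[0,0,.2],QM,speed=.2)
E
python3 - <<'E'
from h import *
place()
P=camera_params('wrist'); save('wrist','w_l1'); np.save('pics/w_l1.npy',P,allow_pickle=True)
print(read_time_s())
im=cv2.imread('pics/w_l1.png');cv2.imwrite('pics/c_l1.png',cv2.resize(im[100:400,150:550],None,fx=2,fy=2))
E
```

```text
at mouth gap 0.038 f [-2.9  1.6  5.8]
0.155 f [ 0.2 -0.2 -0.3] 0.1547
0.145 f [1.5 0.9 1.7] 0.1448
0.14 f [2.  0.9 1.2] 0.14
0.1335 f [-0.6 -1.   3.4] 0.1335
23.025
```

View pics/c_l1.png

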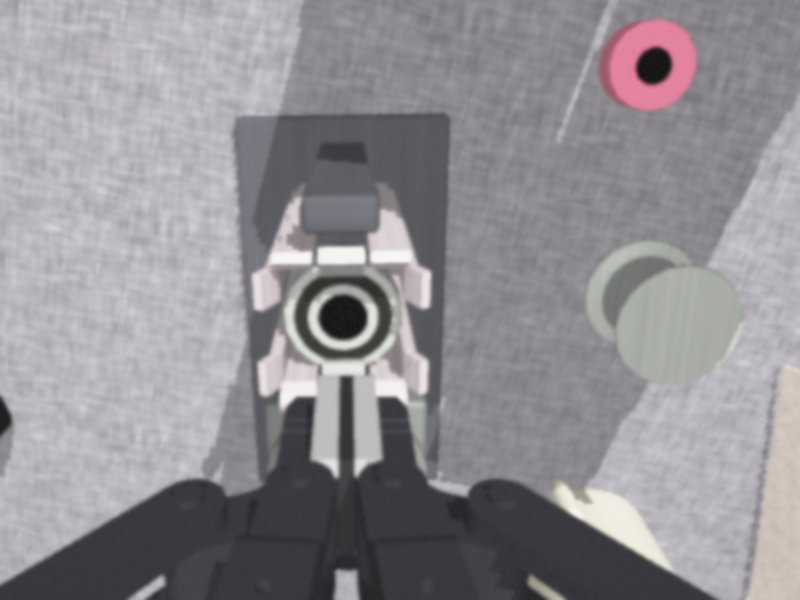

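```bash
python3 - <<'E'
from h import *
P=np.load('pics/w_l1.npy',allow_pickle=True).item()
for z in (.118,.126,.143):
    q=(proj(P,[COL+[0,0,z],COL+[0,0,z]-XM*.02,COL+[0,0,z]+XM*.02,COL+[0,0,z]+YM*.02,COL+[0,0,z]-YM*.02])-[150,100])*2; print(z,np.round(q).tolist())
print([(d['at'],d['confidence'],(np.array(d['at'])-[150,100])*2) for d in tip_of('wrist','bearing0_c')])
E
```

```text
0.118 [[341.0, 314.0], [281.0, 314.0], [402.0, 313.0], [341.0, 256.0], [342.0, 368.0]]
0.126 [[341.0, 323.0], [279.0, 323.0], [404.0, 323.0], [341.0, 263.0], [341.0, 379.0]]
0.143 [[341.0, 346.0], [273.0, 346.0], [409.0, 346.0], [341.0, 282.0], [341.0, 405.0]]
[([471.1, 244.4], 0.71, array([642.2, 288.8])), ([319.7, 254.7], 0.65, array([339.4, 309.4]))]
```

```bash
cat >> h.py <<'E'
PX=[(246,64),(299,113),(367,158),(428,191)]
LOC=[(-.0097,.1276),(-.0193,.0707),(-.0178,-.0006),(-.0098,-.0641)]
def check(name):
    move_j(HOME); im=save('wrist',name)[:,:,::-1]; ref=cv2.imread('pics/w_b.png'); out=[]
    for x,y in PX:
        t=ref[y-24:y+25,x-24:x+25]; y0,x0=max(0,y-44),x-44; r=cv2.matchTemplate(im[y0:y+45,x0:x+45].copy(),t,cv2.TM_CCOEFF_NORMED)
        _,s,_,m=cv2.minMaxLoc(r); out.append((round(s,2),m[0]+x0+24-x,m[1]+y0+24-y))
    print('check',out); return out
def latched(name):
    P=camera_params('wrist'); save('wrist',name); c=proj(P,[COL+[0,0,.118]])[0]
    print('latch dets',[(np.round(np.array(d['at'])-c,1).tolist(),round(d['confidence'],2)) for d in tip_of('wrist','bearing0_c')])
def cycle(i,**k):
    o=check(f'chk{i}')
    if o[i][0]<.8 or max(map(abs,o[i][1:]))>2: print('moved',i); return
    if not .036<pick(*LOC[i])<.042: print('bad grip'); return
    move_ptp(COL+[0,0,.25],QM)
    if read_finger_gap()<.035: print('lost',read_finger_gap()); return
    place(**k); latched(f'l{i}'); print('t',read_time_s())
E
python3 -c "
from h import *
cycle(3)"
```

```text
check [(0.98, -2, 1), (0.99, -2, 0), (1.0, -2, 0), (0.99, -2, 0)]
pick gap 0.0384 grip 40.3 f [0.5 0.9 0.1] [-1.5 -0.2  1.8]
lifted gap 0.038 t 27.85
at mouth gap 0.0378 f [-3.2  2.   4. ]
0.155 f [ 0.2  0.2 -0.1] 0.1547
0.145 f [-0.4 -0.8  1.8] 0.1449
0.14 f [ 0.6 -0.7  1.8] 0.14
0.1335 f [-0.2 -0.4  3.4] 0.1336
latch dets []
t 33.6917
```

```bash
python3 - <<'E'
import cv2
im=cv2.imread('pics/l3.png');cv2.imwrite('pics/c_l3.png',cv2.resize(im[170:320,220:420],None,fx=3,fy=3))
E
```

```text
(no output)
```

View pics/c_l3.png

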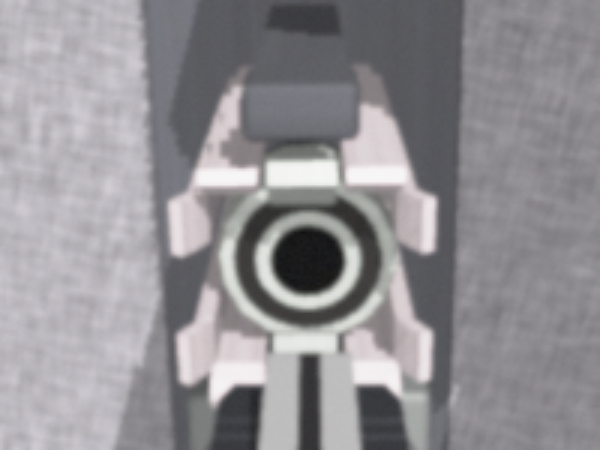

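```bash
sed -i 's/>2: print(.moved.,i)/>4: print("moved",i)/; s/print(.t.,read_time_s())$/print("t",read_time_s()); return lm(f"l{i}")/' h.py; cat >> h.py <<'E'
def lm(n):
    a=cv2.imread('pics/l3.png')[200:290,270:375]; b=cv2.imread(f'pics/{n}.png')[185:305,255:390]
    _,s,_,m=cv2.minMaxLoc(cv2.matchTemplate(b,a,cv2.TM_CCOEFF_NORMED)); print('match',round(s,3),m); return s>.9 and abs(m[1]-15)<4
E
python3 -c "
from h import *
for i in (2,1):
    if not cycle(i): break
"
```

```text
check [(0.98, -2, 0), (0.99, -2, 0), (0.99, -2, 0), (0.12, 20, 18)]
pick gap 0.0379 grip 40.3 f [ 0.5 -0.7  0.6] [-1.8 -0.4  2.7]
lifted gap 0.0382 t 38.3583
at mouth gap 0.0386 f [-3.1  1.4  6. ]
0.155 f [-0.1 -0.2  1.9] 0.1552
0.145 f [ 0.1 -0.5  2.5] 0.1451
0.14 f [-0.  -0.4  2.9] 0.1402
0.1335 f [-1.6  0.2  3.8] 0.1336
latch dets []
t 44.4083
match 0.89 (14, 15)
```

```bash
python3 - <<'E'
import cv2
im=cv2.imread('pics/l2.png');cv2.imwrite('pics/c_l2.png',cv2.resize(im[170:320,220:420],None,fx=3,fy=3))
E
```

```text
(no output)
```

View pics/c_l2.png

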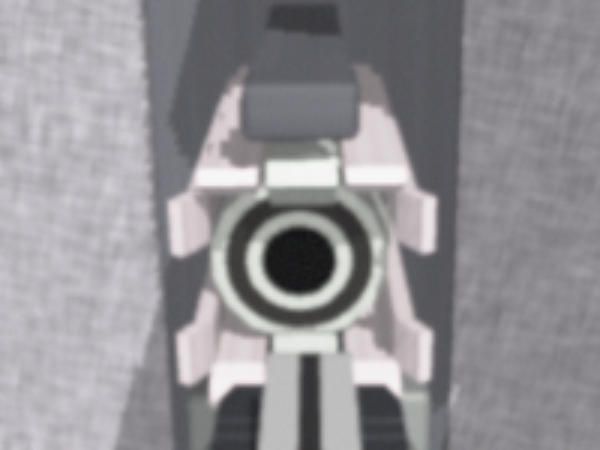

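The third bearing is latched, sitting within the bore play at crop (298,258). I'll continue with the last two.

```bash
sed -i 's/s>.9 and/s>.82 and/' h.py; python3 -c "
from h import *
for i in (1,0):
    if not cycle(i): break
"
```

```text
check [(0.98, -2, 0), (0.99, -2, 0), (0.1, -11, -10), (0.11, 16, 17)]
pick gap 0.0383 grip 40.4 f [-0.3 -0.5 -0.2] [-2.4 -0.   4. ]
lifted gap 0.038 t 49.0167
at mouth gap 0.038 f [-2.2  1.8  5.3]
0.155 f [ 0.3 -0.7  1.4] 0.1552
0.145 f [ 0.7 -1.5  2.7] 0.1454
0.14 f [ 0.5 -1.1  2.7] 0.1404
0.1335 f [ 0.3 -0.5  6.2] 0.134
latch dets []
t 55.3083
match 0.918 (15, 17)
check [(0.98, -2, 0), (0.18, 4, 1), (0.11, 10, -2), (0.12, 16, 10)]
pick gap 0.0379 grip 40.4 f [ 0.3 -0.6 -0.6] [-2.5 -0.4  2.6]
lifted gap 0.0381 t 60.0083
at mouth gap 0.0382 f [-3.3  1.3  5. ]
0.155 f [ 0.2 -0.8  1.3] 0.1552
0.145 f [1.  0.7 3.9] 0.1453
0.14 f [1.7 1.4 3.5] 0.1404
0.1335 f [1.5 1.4 5.5] 0.134
latch dets []
t 66.4833
match 0.943 (15, 14)
```

```bash
python3 - <<'E'
from h import *
c=COL-.105*YM
print(best(c+[0,0,.24],[0,0,-1],XM)[0][3])
movel(c+[0,0,.24]-YM*.0,QM,speed=.2); move_gripper(.06,40)
P=camera_params('wrist'); im=save('wrist','w_k'); np.save('pics/w_k.npy',P,allow_pickle=True)
print(proj(P,[c+[0,0,.099],COL+[0,0,.118],c+[0,0,.099]-XM*.021,c+[0,0,.099]-YM*.021]),read_qpos(),read_time_s())
cv2.imwrite('pics/c_k.png',cv2.resize(im[100:360,180:480,::-1],None,fx=2.3,fy=2.3))
E
```

```text
[ 0.17997105  0.36143118  0.31678051  1.67304842 -0.12229757  1.12658848
  0.73527968]
[[320.47596465 229.19929424]
 [319.83068786  90.42961465]
 [295.11605351 229.23477044]
 [320.55811428 252.80889998]] [ 0.18313003  0.36102525  0.3127714   1.67289633 -0.12068221  1.12652846
  0.73396268] 67.8417
```

View pics/c_k.png

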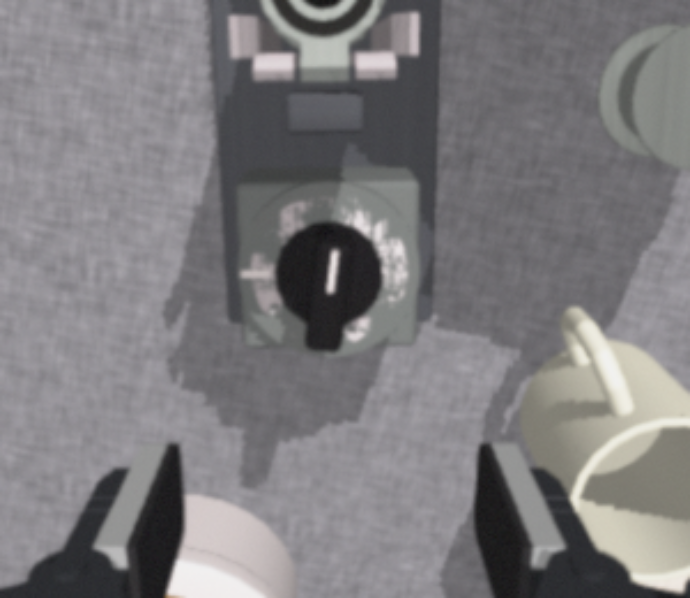

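```bash
python3 - <<'E'
from h import *
np.set_printoptions(precision=3,suppress=True)
c=COL-.105*YM
a=-.14; q=ori([0,0,-1],np.cos(a)*XM+np.sin(a)*YM)
move_gripper(.04,30)
movel(c+[0,0,.15],q,speed=.15); movel(c+[0,0,.092],q,speed=.08); print(read_ft_force(),read_qpos())
move_gripper(0,30); print('gap',read_finger_gap(),read_ft_force(),read_ft_torque())
j=np.array(read_qpos()); t0=read_ft_torque()
tot=0
for d in [.4]*3+[.2]+[.04]*14:
    if j[6]+d>2.8: print('limit');break
    j[6]+=d; tot+=d; move_j(j); t=np.array(read_ft_torque()); print(round(tot,2),t,round(read_finger_gap(),4))
    if tot>1.45 and abs(t[2])>.35: break
print(read_qpos(),read_eef_pos(),read_ft_force(),read_time_s())
E
```

```text
[0.207 0.193 0.789] [ 0.198  0.534  0.299  1.774 -0.199  0.862  0.652]
gap 0.013381876166031943 [-1.193  0.015  3.478] [ 0.061  0.26  -0.04 ]
0.4 [0.044 0.403 0.055] 0.0133
0.8 [-0.057  0.844  0.08 ] 0.0134
1.2 [-0.297  1.108  0.034] 0.0134
1.4 [-0.25   1.156  0.082] 0.0134
1.44 [-0.386  1.102  0.03 ] 0.0134
1.48 [-0.341  1.033  0.024] 0.0133
1.52 [-0.372  1.112  0.024] 0.0135
1.56 [-0.361  1.078  0.086] 0.0136
1.6 [-0.412  1.092  0.033] 0.0135
1.64 [-0.401  1.094  0.008] 0.0133
1.68 [-0.343  1.061  0.07 ] 0.0136
1.72 [-0.448  1.069  0.041] 0.0138
1.76 [-0.475  1.062 -0.876] 0.0134
[ 0.199  0.533  0.301  1.774 -0.198  0.863  2.406] [ 0.552 -0.303  0.093] [-4.217 -1.378  4.961] 74.1
```

```bash
python3 - <<'E'
from h import *
np.set_printoptions(precision=3,suppress=True)
move_gripper(.04,30)
e=np.array(read_eef_pos()); movel(e+[0,0,.17],speed=.2)
c=COL-.105*YM
movel(c+[0,0,.26],QM,speed=.2)
P=camera_params('wrist'); im=save('wrist','w_k2'); u=proj(P,[c+[0,0,.099]])[0].astype(int); print(u)
cv2.imwrite('pics/c_k2.png',cv2.resize(im[max(0,u[1]-150):u[1]+60,u[0]-100:u[0]+120,::-1],None,fx=2.6,fy=2.6))
move_j(HOME)
r=-.045*XR+.17*ZR; h=H+rot(.45).apply(r)
for th in (.45,.35,.25,.1,0):
    z=rot(th).apply(-ZR)
    for up in (.1,0): print(th,up,[(t[1],t[3]) for t in best(h-z*up,z,rot(th).apply(XR))][:1])
print(read_time_s())
E
```

```text
[320 222]
0.45 0.1 [(1, array([-0.547, -0.113, -0.148,  2.236,  0.44 ,  0.731, -1.05 ]))]
0.45 0 [(1, array([-0.531,  0.103, -0.103,  2.249,  0.622,  0.519, -1.2  ]))]
0.35 0.1 [(1, array([-0.518, -0.069, -0.117,  2.161,  0.302,  0.801, -0.885]))]
0.35 0 [(1, array([-0.504,  0.125, -0.089,  2.191,  0.41 ,  0.583, -0.972]))]
0.25 0.1 [(1, array([-0.484, -0.016, -0.097,  2.083,  0.192,  0.882, -0.754]))]
0.25 0 [(1, array([-0.473,  0.155, -0.081,  2.131,  0.255,  0.666, -0.803]))]
0.1 0.1 [(1, array([-0.437,  0.076, -0.074,  1.965,  0.071,  1.018, -0.61 ]))]
0.1 0 [(1, array([-0.432,  0.214, -0.072,  2.039,  0.095,  0.808, -0.63 ]))]
0 0.1 [(1, array([-0.41 ,  0.143, -0.061,  1.885,  0.01 ,  1.114, -0.54 ]))]
0 0 [(1, array([-0.408,  0.259, -0.065,  1.976,  0.021,  0.907, -0.549]))]
79.3
```

View pics/c_k2.png

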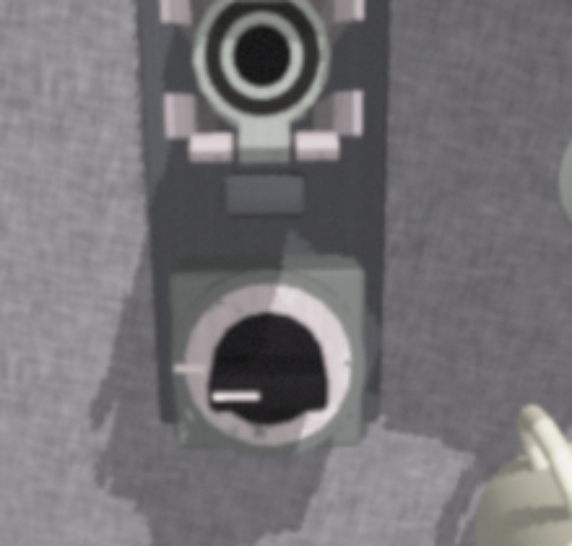

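The knob is at zero: its white line at (235,397) is level and on the tick side. The top bearing is under the tooth at (265,130). Next I'll shut the bin.

```bash
python3 - <<'E'
from h import *
np.set_printoptions(precision=3,suppress=True)
r=-.045*XR+.17*ZR; q0=R.from_quat(ori(-ZR,XR))
pose=lambda th,up=0:(H+rot(th).apply(r+up*ZR),(rot(th)*q0).as_quat())
move_gripper(.032,30)
move_ptp(*pose(.45,.09)); movel(*pose(.45),speed=.12); print(read_ft_force())
move_gripper(0,30); print('gap',read_finger_gap(),read_ft_force())
for th in list(np.linspace(.45,0,8)[1:])+[-.012]:
    movel(*pose(th),speed=.08); print(round(th,3),read_ft_force(),round(read_finger_gap(),4))
movel(*pose(0),speed=.05); print(read_ft_force())
move_gripper(.032); movel(pose(0)[0]+[0,0,.12],speed=.15); move_j(HOME)
T=camera_params('top'); save('top','top9'); save('scene','scene9')
for th in (0,.02,.45):
    print(th,proj(T,[pose(th)[0]+.055*YR,pose(th)[0]-.055*YR]).tolist())
print([(d['at'],d['confidence']) for d in tip_of('top','bin_handle')],read_time_s())
a=cv2.imread('pics/top0.png')[130:230,100:330];b=cv2.imread('pics/top9.png')
for nm,(x0,y0,x1,y1) in dict(handle=(175,180,250,215),mug=(435,140,485,190),sold=(380,160,410,190),driver=(235,285,325,320),meter=(425,300,495,380),motor=(495,210,570,275),dish=(118,250,175,310),pink=(338,180,360,202)).items():
    t=cv2.imread('pics/top0.png')[y0:y1,x0:x1]; _,s,_,m=cv2.minMaxLoc(cv2.matchTemplate(b[y0-10:y1+10,x0-10:x1+10],t,cv2.TM_CCOEFF_NORMED)); print(nm,round(s,3),m[0]-10,m[1]-10)
E
```

```text
[-0.126 -0.03   0.932]
gap 0.008927025158090846 [-1.752  0.578  1.626]
0.386 [-2.152 -0.831  3.807] 0.0088
0.321 [-2.168  1.981  5.064] 0.0085
0.257 [-2.078 -0.181  5.992] 0.0089
0.193 [-0.685 -0.018  5.982] 0.0088
0.129 [-0.245  0.915  5.173] 0.0091
0.064 [0.83  1.579 5.008] 0.0088
0.0 [-1.948  1.146  7.327] 0.009
-0.012 [-4.422  1.249  6.99 ] 0.0087
[-0.518  0.526  5.555]
0 [[183.15351429969476, 203.49652434114245], [237.09431968841275, 207.66886384288554]]
0.02 [[183.06613859132372, 205.2240707634814], [236.99084923135052, 209.3936668286252]]
0.45 [[183.77679329021274, 240.2953218593546], [236.4889418823123, 244.34185815022678]]
[([209.0, 209.0], 0.9), ([397.5, 228.6], 0.35)] 86.375
handle 0.692 0 0
mug 1.0 0 0
sold 0.997 0 0
driver 1.0 0 0
meter 1.0 0 0
motor 0.988 0 0
dish -0.047 -10 10
pink 0.999 0 0
```

```bash
python3 - <<'E'
from h import *
np.set_printoptions(precision=3,suppress=True)
r=-.045*XR+.17*ZR; q0=R.from_quat(ori(-ZR,XR))
pose=lambda th,up=0:(H+rot(th).apply(r+up*ZR),(rot(th)*q0).as_quat())
move_ptp(*pose(0,.12)); movel(*pose(0),speed=.12); move_gripper(0,30); print(read_ft_force())
for th in (-.012,-.024,-.036):
    movel(*pose(th),speed=.04); f=np.array(read_ft_force()); print(th,f,read_eef_pos())
    if f[0]<-10: break
move_gripper(.032); movel(np.array(read_eef_pos())+[0,0,.12],speed=.15)
move_j([.9,.1,0,1.7,0,1.34,0]); print(read_time_s())
b=save('top','top10')[:,:,::-1].copy()
for nm,(x0,y0,x1,y1) in dict(handle=(175,180,250,215),handR=(225,180,250,215),front=(115,175,170,215),mag=(370,215,420,265),dish=(118,250,175,310)).items():
    t=cv2.imread('pics/top0.png')[y0:y1,x0:x1]; _,s,_,m=cv2.minMaxLoc(cv2.matchTemplate(b[y0-10:y1+10,x0-10:x1+10],t,cv2.TM_CCOEFF_NORMED)); print(nm,round(s,3),m[0]-10,m[1]-10)
E
```

```text
[-0.655 -0.291  3.546]
-0.012 [-4.327 -0.895  6.304] [0.556 0.194 0.196]
-0.024 [-8.647 -0.667  7.005] [0.556 0.194 0.196]
-0.036 [-11.503  -0.08    8.186] [0.556 0.194 0.196]
93.3333
handle 0.999 0 0
handR 0.999 0 0
front 0.999 0 0
mag 0.797 0 0
dish 0.999 0 0
```

View pics/top10.png

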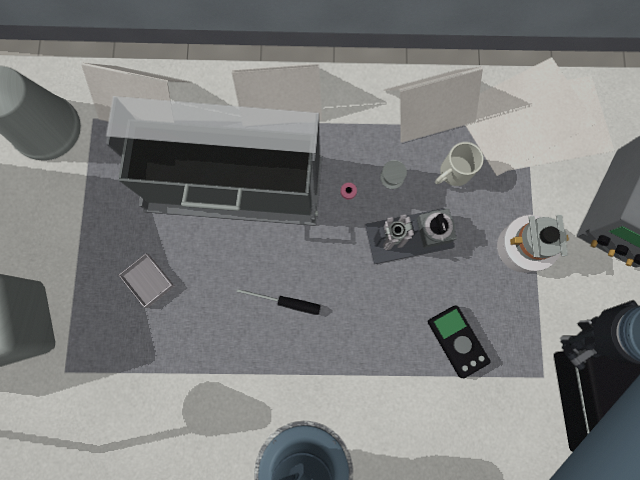

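The bin is home and empty, with the handle at (211,196). The magazine is loaded at (398,229), and everything else is unmoved. I'll check that the arm touches nothing, then hand in.

```bash
python3 -c "
from h import *
print(read_eef_pos(),read_ft_force(),read_joint_vel())
print(sign_off())"
```

```text
[ 0.30643803 -0.44999751  0.36957569] [-0.67795789  0.44253249  1.13539363] [ 0.00016999 -0.0007651   0.00374427  0.00062613  0.0007968  -0.0007014
  0.00169302]
the job is handed in; nothing more can be done
None
```

I handed the job in with all five bearings latched in the magazine, the counter knob turned back to its zero stop, the bin pushed fully home, and the other bench items unmoved in the last pictures; the hand-in returned no verdict.

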